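# Set the salsa dishes on their coasters

## Robot

A 7-joint arm with a two-finger parallel gripper is mounted at the origin on the work surface. World frame = base frame: x ahead of the robot, y to its left, z up, the work surface at z = 0. Lengths are in mm, angles in rad, forces in N, time in s.
With the tool pointing down it reaches from about 400 to 875 mm from the base axis. Payload 4.4 kg.
Tool frame: the origin (TCP) lies at the very end of the fingers, on their centre line; the grasp point (between the pads) lies 19 mm behind it; y points along the fingers, z is the direction in which the jaws open and shut, and the axes are right-handed (so a half turn about y gives the same grasp; the last joint's range is limited). The gripper opens to 85 mm and grips with 20 to 120 N. Pads are 22 mm wide; open, the fingers measure 114 mm over their backs; the gripper's body (76 mm by 85 mm) begins 54 mm behind the grasp point. The pads swing forward as they close: fully open they stand 13 mm farther back than shut.
Start: joints at [1.269, 0.628, 0.038, 1.517, -0.027, 0.996, -0.02], TCP at [151.881, -632.021, 231.313] pointing down, gripper open.
Joint ranges: [-3.06, 3.06], [-0.37, 2.12], [-1.25, 1.32], [0.18, 2.47], [-1.1, 4.24], [0.23, 1.98], [-2.94, 2.94]. Speed limits (rad/s): [2.57, 2.57, 3.14, 3.14, 3.14, 3.14, 3.14].

## Interface

Orientations are given as [roll, pitch, yaw] about the fixed x, y, z axes, in that order (R = Rz(yaw) Ry(pitch) Rx(roll)).
In Python, from cell import * gives the robot as it stands.
- The arm moves only by the tool apply_moves, never from a script. Its argument "targets" is a list of rows, each a list of 6 numbers: the shift along the tool's x, y, z in units of 40 mm (1.0 is 40 mm), then the turn, a rotation vector about the tool's x, y, z in units of 8 degrees (1.0 is 8 degrees). A call has 1 to 12 rows; each row shifts and turns the commanded pose from where the row before left it, along the tool's axes as they then stand; what a row does not reach is not made up. A row lasts 1/8 s, in which the tool goes at most 62.5 mm and 10.7 degrees, less where a joint would pass 70% of its speed; a pose out of reach is approached as far as the arm can. A call is refused whole if a number of a shift passes 1 or a number of a turn 1, either way. A call with a gripper value outside its range is refused whole. "jaw" is the gripper command: -1 is shut, 1 is fully open, values between are in proportion, set as the call begins (left out, the last holds). The fingers move at their own pace and stop on an object; the grip force is fixed at half the most. Time passes only in rows, so rows that do not move let the fingers close. It gives the time, the measured TCP pose, the force and the opening at its end, in the units of the state.
- read_state(): the state, without advancing time (a new reading comes with each control period).
- get_image(name): name is "scene" or "top"; returns the picture (420x560x3 uint8, red, green, blue); there is no depth.
- calibration(name): a dict with "fx", "fy", "cx", "cy" (pixels), "world_from_camera" (4x4, takes a point from camera to world coordinates). Camera axes: x right, y down, z forward; pixel columns grow to the right and rows downward; lengths in mm; the calibration is good to about 2 mm. A picture is of the moment at which its call begins. calibration takes no time and is no camera call.
- finish_job(): hands the job in, once; it reports no verdict.
The state is a dict: "clock": time; "qpos": joint angles; "qd": joint speeds; "tau": joint torques, N m; "eef_pos": TCP position; "tool_rot": TCP orientation; "force": force on the tool from outside, world axes, zero at the start; "torque": the same for the moment, N m; "width": finger opening in mm.
Only numpy, scipy, OpenCV 4.12 (cv2) and the standard library are available. Lean on these libraries where they do the work, as an engineer would, in place of code of your own. Each camera call takes 0.05 s, during which the arm holds its last target. There are 200 camera calls.

## Task

Get this kitchen shelf ready for serving salsa: clear every used steel tumbler off the coasters into the grey washing-up tray, and stand every terracotta dish upright in the middle of a coaster of its own kind - wide dishes on wide coasters, small dishes on small coasters, one to a coaster - so that no edge hangs over. Leave the ladle and the tortilla warmer where they are.

Things in the scene. Friction and masses are not known exactly. Their poses are not given: they have to be found in the camera images.
- dish_wide1_mid (a point): centre (half-way up) of a loose wide terracotta dish: open round ramekin, outside diameter 66 mm (61 mm at the very foot, straight-sided from 10 mm up), 42 mm high, wall 4 mm, about 0.14 kg; its z axis points up out of the mouth. It starts upright on the shelf. May be absent
- dish_small1_mid (a point): centre (half-way up) of a loose small terracotta dish: open round ramekin, outside diameter 48 mm (45 mm at the very foot, straight-sided from 10 mm up), 42 mm high, wall 4 mm, about 0.09 kg; z axis up out of the mouth. It starts upright on the shelf. May be absent
- coaster_wide1_top (a point): centre of the top face of a wide round cork coaster, 80 mm across, 8 mm thick, fixed to the shelf
- coaster_small1_top (a point): centre of the top face of a small round cork coaster, 62 mm across, 8 mm thick, fixed to the shelf
- dish_wide2_mid (a point): centre (half-way up) of a loose wide terracotta dish: open round ramekin, outside diameter 66 mm (61 mm at the very foot, straight-sided from 10 mm up), 42 mm high, wall 4 mm, about 0.14 kg; its z axis points up out of the mouth. It starts upright on the shelf. May be absent
- dish_small2_mid (a point): centre (half-way up) of a loose small terracotta dish: open round ramekin, outside diameter 48 mm (45 mm at the very foot, straight-sided from 10 mm up), 42 mm high, wall 4 mm, about 0.09 kg; z axis up out of the mouth. It starts upright on the shelf. May be absent
- coaster_wide2_top (a point): centre of the top face of a wide round cork coaster, 80 mm across, 8 mm thick, fixed to the shelf
- coaster_small2_top (a point): centre of the top face of a small round cork coaster, 62 mm across, 8 mm thick, fixed to the shelf
- tumbler1_mid (a point): centre (half-way up) of a used stainless steel tumbler: open upright cup, outside diameter 54 mm, 85 mm high, wall 3 mm, about 0.12 kg; starts standing on a wide coaster. May be absent
- tumbler2_mid (a point): centre (half-way up) of a used stainless steel tumbler: open upright cup, outside diameter 54 mm, 85 mm high, wall 3 mm, about 0.12 kg; starts standing on a small coaster. May be absent
- tumbler3_mid (a point): centre (half-way up) of a used stainless steel tumbler: open upright cup, outside diameter 54 mm, 85 mm high, wall 3 mm, about 0.12 kg; starts standing on a wide coaster. May be absent
- tray_in (a point): centre of the inner floor (5 mm above the shelf) of the grey plastic washing-up tray, an open box fixed to the shelf: 290 mm along its x axis, 190 mm along its y axis, walls 5 mm thick and 40 mm high
- ladle: bystander: stainless ladle lying on the right-hand side of the shelf, 340 mm long along its x axis; origin on the underside of the handle
- warmer: bystander: round terracotta tortilla warmer with its lid on, 208 mm across, 126 mm high with the knob; origin at the centre of its underside
- press: bystander: cast aluminium tortilla press, fixed, about 200 mm across, 115 mm high; origin at the centre of its underside
There are look-alikes about, which are no part of the job. Leave any turquoise look-alike of the part that bears dish_small2_mid alone.

How it is judged:
By the outcome, as a careful person would: the job done as asked, in the order asked, and still so for the second after the job is handed in, with the robot touching nothing.
Of dish_wide1, dish_wide2, dish_small1, dish_small2 only 3 to 4 are there at a start; the rules pass over those that are not, and their reading is None.
Of tumbler1, tumbler2, tumbler3 only 2 to 3 are there at a start; the rules pass over those that are not, and their reading is None.
At some moment in a run one of dish_wide1, dish_wide2, dish_small1, dish_small2 may be knocked a few centimetres aside while the robot is not near it.
It also fails if it takes over 210 s, if anything falls off the work surface, if the arm or the gripper's body presses on something with over 40 N, if the wrist force passes 120 N, or if a joint passes its speed limit or range.

## Working session

There is one attempt and no reset: what is moved stays moved. The work goes in short steps, Python scripts to look and compute and a tool call to move; the robot and the scene stay as the last step left them, time stands still between calls to the robot, and variables do not carry over. Pictures are saved under pics/ and viewed, about 12 in all and at most 16, crops included, and the job is handed in when it is done.

Besides the shell and the picture viewer there is one more tool, called after "Request:" as a command line: name --pt "numbers of a row" for each row, then --argument value for the rest. apply_moves: Moves the arm, as the interface text tells. Its arguments: {"type":"object","properties":{"targets":{"type":"array"},"jaw":{"type":"number"}},"required":["targets"]}

```bash
ls; mkdir -p pics
python3 - <<'E'
from cell import *
import cv2,json
s=read_state();print(s['clock'],s['eef_pos'],s['tool_rot'],s['width'])
for n in("scene","top"):
    im=get_image(n);cv2.imwrite(f"pics/{n}0.png",im[:,:,::-1])
    c=calibration(n);print(c)
E
```

```text
pics
0.0 [ 151.72958912 -631.41947455  230.41096735] [-1.57264277e+00 -1.73204235e-05 -2.90585598e+00] 85.35566254538112
{'fx': 505.1543641425151, 'fy': 505.1543641425151, 'cx': 270.1435510969853, 'cy': 217.3069690574032, 'world_from_camera': array([[-7.27693273e-01,  4.10327799e-01, -5.49630420e-01,
         1.27684447e+03],
       [ 6.85705098e-01,  4.54435726e-01, -5.68591847e-01,
         6.05430788e+02],
       [ 1.64626580e-02, -7.90644843e-01, -6.12053684e-01,
         8.25099730e+02],
       [ 0.00000000e+00,  0.00000000e+00,  0.00000000e+00,
         1.00000000e+00]])}
{'fx': 387.0605314784525, 'fy': 387.0605314784525, 'cx': 277.8687189713747, 'cy': 219.58109894665395, 'world_from_camera': array([[-2.29430678e-02, -9.96125650e-01,  8.48958465e-02,
         5.35486154e+02],
       [-9.99691170e-01,  2.36702374e-02,  7.56866605e-03,
        -1.01782390e+02],
       [-9.54884723e-03, -8.46959797e-02, -9.96361084e-01,
         1.06115419e+03],
       [ 0.00000000e+00,  0.00000000e+00,  0.00000000e+00,
         1.00000000e+00]])}
```

View pics/top0.png

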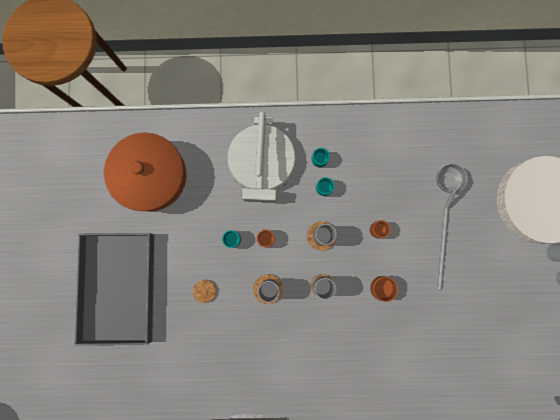

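View pics/scene0.png

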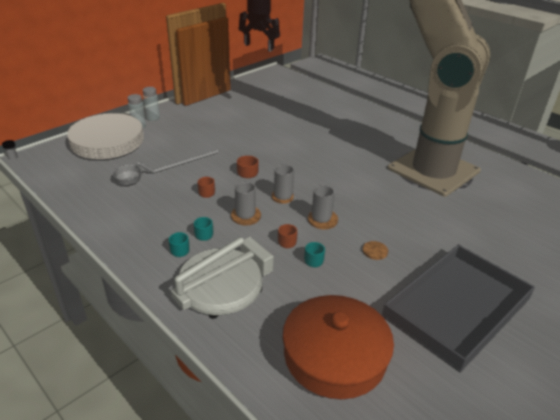

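Top view: three tumblers at (325,235), (324,288) and (268,290), all on coasters, plus an empty small coaster at (204,291). The terracotta dishes are one wide at (384,289) and two small at (380,230) and (265,239). The look-alikes are turquoise dishes at (320,158), (325,187) and (231,239), and the tray is at (115,289). I'll leave the turquoise dishes, the warmer and the press alone.

```bash
cat > h.py <<'E'
from cell import *
import cv2,numpy as np
from scipy.optimize import minimize
def ray(n,u,v,z):
    c=calibration(n);T=c["world_from_camera"]
    d=T[:3,:3]@[(u-c["cx"])/c["fx"],(v-c["cy"])/c["fy"],1];p=T[:3,3]
    return p+d*(z-p[2])/d[2]
def px(n,P):
    c=calibration(n);T=c["world_from_camera"]
    q=(np.atleast_2d(P)-T[:3,3])@T[:3,:3];return np.c_[q[:,0]/q[:,2]*c["fx"]+c["cx"],q[:,1]/q[:,2]*c["fy"]+c["cy"]]
def grab(n,f):
    im=get_image(n);cv2.imwrite(f"pics/{f}.png",im[:,:,::-1]);return im
def hue(im): return cv2.cvtColor(im,cv2.COLOR_RGB2HSV)
def sil(n,x,y,r,z0,z1,shape,S=4):
    t=np.linspace(0,2*np.pi,60);P=[[x+r*np.cos(a),y+r*np.sin(a),z] for a in t for z in(z0,z1)]
    h=cv2.convexHull(((px(n,P)+.5)*S).astype(np.float32)).astype(np.int32)
    m=np.zeros((shape[0]*S,shape[1]*S),np.uint8);cv2.fillConvexPoly(m,h,1);return cv2.resize(m.astype(np.float32),shape[::-1],interpolation=cv2.INTER_AREA)
def fit(n,m,x,y,r,z0,z1):
    "fit cylinder position to silhouette mask m"
    f=lambda p:np.abs(sil(n,p[0],p[1],r,z0,z1,m.shape)-m).sum()
    o=minimize(f,[x,y],method="Nelder-Mead",options=dict(initial_simplex=[[x,y],[x+4,y],[x,y+4]],xatol=.2));return o.x.round(1),round(o.fun/m.sum(),2)
def dishes(im=None,n="top"):
    im=get_image(n) if im is None else im
    H=hue(im);m=((H[...,0]<11)|(H[...,0]>174))&(H[...,1]>150)&(H[...,2]>50)
    k,l,st,ce=cv2.connectedComponentsWithStats(m.astype(np.uint8))
    for i in range(1,k):
        a=st[i,4]
        if 120<a<1500:
            h=np.zeros(m.shape,np.uint8);c,_=cv2.findContours((l==i).astype(np.uint8),0,2)
            cv2.fillPoly(h,[cv2.convexHull(np.vstack(c))],1)
            g=ray(n,*ce[i],21)[:2];r=33 if h.sum()>380 else 24
            print("dish",ce[i].round(),a,int(h.sum()),"r",r,fit(n,h.astype(np.float32),*g,r,0,42))
E
python3 - <<'E'
from h import *
im=cv2.imread("pics/top0.png")[:,:,::-1].copy()
dishes(im)
H=hue(im)
for nm,u,v in(("t1",325,235),("t2",324,288),("t3",268,290)): print(nm,"rim@93",ray("top",u,v,93).round())
m=((H[...,0]>=11)&(H[...,0]<25)&(H[...,1]>110)).astype(np.uint8)
k,l,st,ce=cv2.connectedComponentsWithStats(m)
for i in range(1,k):
    if 30<st[i,4]<1200: print("cork",st[i],ce[i].round(1),ray("top",*ce[i],8).round())
print([ray("top",u,v,40).round() for u,v in((82,236),(152,236),(150,343),(78,343))])
c=cv2.resize(im[130:320,180:400],None,fx=3.6,fy=3.1,interpolation=cv2.INTER_CUBIC);cv2.imwrite("pics/c1.png",cv2.resize(im[140:320,180:410],None,fx=3.3,fy=3.3,interpolation=2)[:,:,::-1])
E
```

```text
dish [380. 229.] 260 270 r 24 (array([ 591.7, -365. ]), np.float64(0.22))
dish [266. 238.] 220 229 r 24 (array([574.8, -60.5]), np.float64(0.19))
dish [384. 289.] 508 533 r 33 (array([ 435.3, -369.2]), np.float64(0.15))
t1 rim@93 [ 577. -211.   93.]
t2 rim@93 [ 446. -204.   93.]
t3 rim@93 [444. -66.  93.]
cork [108  50  15  18  43] [113.8  57.7] [1098.  362.    8.]
cork [105  92  13  13  35] [111.3  97.7] [981. 367.   8.]
cork [307 222  27  28 224] [316.2 237.4] [ 574. -197.    8.]
cork [254 275  28  29 227] [266.2 285.9] [447. -58.   8.]
cork [312 274  19   9  35] [320.1 276.6] [ 468. -204.    8.]
cork [193 280  23  23 403] [204.1 291.1] [437. 109.   8.]
[array([591., 426.,  40.]), array([587., 240.,  40.]), array([310., 244.,  40.]), array([314., 431.,  40.])]
```

View pics/c1.png

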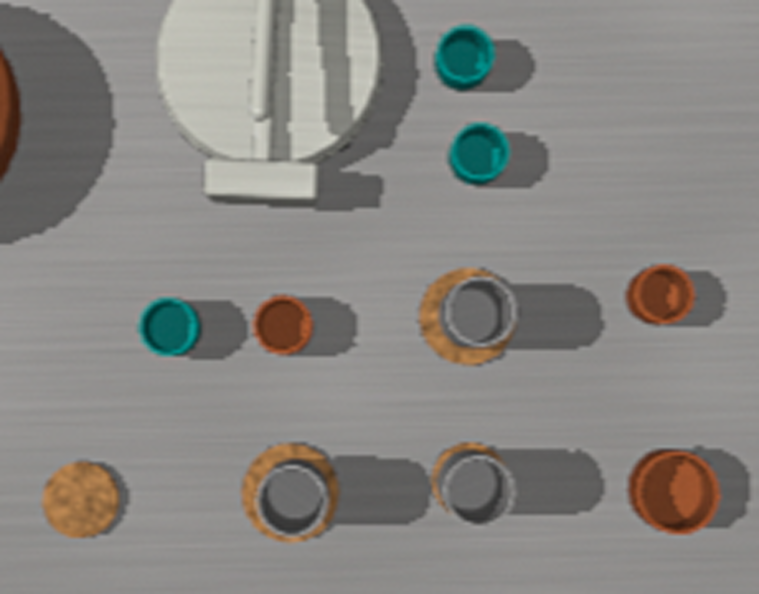

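The crop confirms it: three terracotta dishes (one wide, two small), three tumblers standing on coasters, and three turquoise look-alikes to leave. First I turn the tool to yaw -π, then go above tumbler 2 at (446,-204).

Request:
apply_moves --pt "0 0 0 0 0.845 0" --pt "0 0 0 0 0.845 0" --pt "-0.7 0.2 -1 0 0 0" --pt "-0.7 0.2 -1 0 0 0" --pt "-0.7 0.2 -1 0 0 0" --pt "-0.7 0.2 -1 0 0 0" --pt "-0.7 0.2 -1 0 0 0" --pt "-0.7 0.2 -1 0 0 0" --pt "-0.7 0.2 -1 0 0 0" --pt "-0.7 0.2 -1 0 0 0" --pt "-0.7 0.2 -1 0 0 0" --pt "-0.7 0.2 -1 0 0 0" --jaw 1

```text
clock: 1.6
eef_pos: [432.7, -230.7, 150.9]
tool_rot: [-1.571, -0.0, 3.141]
force: [1.1, 0.3, 1.3]
width: 85.2
```

Request:
apply_moves --pt "-0.34 0 -0.67 0 0 0" --pt "0 0.8 0 0 0 0" --pt "0 0.8 0 0 0 0" --pt "0 0.8 0 0 0 0" --pt "0 0 0 0 0 0" --pt "0 0 0 0 0 0"

```text
clock: 2.35
eef_pos: [445.9, -205.6, 56.0]
tool_rot: [-1.57, 0.001, 3.141]
force: [-0.6, -0.3, 0.4]
width: 85.3
```

Request:
apply_moves --pt "0 0 0 0 0 0" --pt "0 0 0 0 0 0" --pt "0 0 0 0 0 0" --pt "0 0 0 0 0 0" --pt "0 0 0 0 0 0" --pt "0 0 0 0 0 0" --jaw -1

```text
clock: 3.1
eef_pos: [446.3, -205.6, 56.7]
tool_rot: [-1.57, 0.002, 3.141]
force: [-0.7, -0.1, 6.5]
width: 51.3
```

Request:
apply_moves --pt "0 -0.7 0 0 0 0" --pt "0 -0.7 0 0 0 0" --pt "0 -0.7 0 0 0 0" --pt "0 -0.7 0 0 0 0" --pt "0 -0.2 -0.6 0 0 0" --pt "0 0 -0.9 0 0 0" --pt "0 0 -1 0 0 0" --pt "0 0 -1 0 0 0" --pt "0 0 -1 0 0 0" --pt "0 0 -1 0 0 0" --pt "0 0 -1 0 0 0" --pt "0 0 -1 0 0 0"

```text
clock: 4.6
eef_pos: [445.5, 96.0, 175.8]
tool_rot: [-1.571, 0.001, 3.141]
force: [0.6, -0.7, -1.4]
width: 51.6
```

Request:
apply_moves --pt "0 0 -1 0 0 0" --pt "0 0 -1 0 0 0" --pt "0 0 -1 0 0 0" --pt "0.4 0 -1 0 0 0" --pt "0.5 0 -1 0 0 0" --pt "0.5 0 -1 0 0 0" --pt "0.5 0 0 0 0 0" --pt "0 0 0 0 0 0"

```text
clock: 5.6
eef_pos: [367.9, 335.0, 175.5]
tool_rot: [-1.57, -0.001, -3.139]
force: [-0.3, -0.4, -0.3]
width: 51.4
```

Run:
```python
from h import *
im=grab("top","t1");a=im[140:360,60:410];im2=get_image("scene");b=im2[130:400,300:540]
cv2.imwrite("pics/c2.png",np.hstack([cv2.resize(a,(477,300)),cv2.resize(b,(300,300))])[:,:,::-1])
H=hue(im);m=((H[...,0]>=11)&(H[...,0]<25)&(H[...,1]>110)).astype(np.uint8)
k,l,st,ce=cv2.connectedComponentsWithStats(m)
for i in range(1,k):
    if 100<st[i,4]<1200: print("cork",st[i],ce[i].round(1),ray("top",*ce[i],8).round())
dishes(im)
```

```text
cork [307 222  27  28 221] [316.1 237.5] [ 574. -197.    8.]
cork [254 275  28  29 226] [266.2 285.8] [447. -58.   8.]
cork [311 274  23  23 396] [322.  285.2] [ 445. -208.    8.]
cork [193 280  23  23 404] [204.1 291.1] [437. 109.   8.]
dish [380. 229.] 261 270 r 24 (array([ 591.9, -364.7]), np.float64(0.22))
dish [266. 238.] 217 228 r 24 (array([574. , -60.6]), np.float64(0.2))
dish [384. 289.] 513 532 r 33 (array([ 434.6, -369.9]), np.float64(0.15))
```

View pics/c2.png

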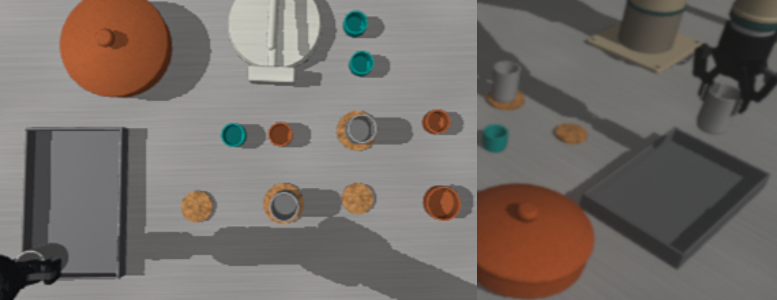

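Tumbler 2 is held upright over the tray and its small coaster at (322,285) is now clear. Lowering it into the tray.

Request:
apply_moves --pt "0 0.75 0 0 0 0" --pt "0 0.75 0 0 0 0" --pt "0 0.75 0 0 0 0" --pt "0 0.5 0 0 0 0" --pt "0 0.25 0 0 0 0" --pt "0 0 0 0 0 0" --pt "0 0 0 0 0 0"

```text
clock: 6.58
eef_pos: [370.4, 334.9, 56.0]
tool_rot: [-1.572, 0.001, 3.141]
force: [1.0, 0.1, -1.1]
width: 51.8
```

Request:
apply_moves --pt "0 0 0 0 0 0" --pt "0 0 0 0 0 0" --pt "0 0 0 0 0 0" --pt "0 0 0 0 0 0" --pt "0 0 0 0 0 0" --pt "0 -0.7 0 0 0 0" --pt "0 -0.7 0 0 0 0" --pt "0 -0.8 0 0 0 0" --pt "0 -0.8 0 0 0 0" --pt "0 0 0 0 0 0" --jaw 1

```text
clock: 7.82
eef_pos: [370.8, 335.8, 177.4]
tool_rot: [-1.574, 0.003, 3.141]
force: [0.3, -0.1, 0.7]
width: 85.2
```

Request:
apply_moves --pt "-0.46 0 0.5 0 0 0" --pt "-0.46 0 1 0 0 0" --pt "-0.46 0 1 0 0 0" --pt "-0.46 0 1 0 0 0" --pt "0 0 1 0 0 0" --pt "0 0 1 0 0 0" --pt "0 0 1 0 0 0" --pt "0 0 1 0 0 0" --pt "0 0 1 0 0 0" --pt "0 0 1 0 0 0" --pt "0 0 0.53 0 0 0" --pt "0 0 0 0 0 0"

```text
clock: 9.32
eef_pos: [442.5, -68.0, 174.6]
tool_rot: [-1.57, -0.001, 3.138]
force: [0.3, -0.1, -0.4]
width: 85.5
```

Request:
apply_moves --pt "0 0.75 0 0 0 0" --pt "0 0.75 0 0 0 0" --pt "0 0.75 0 0 0 0" --pt "0 0.75 0 0 0 0" --pt "0 0 0 0 0 0"

```text
clock: 9.95
eef_pos: [441.4, -64.8, 53.5]
tool_rot: [-1.572, -0.005, -3.14]
force: [-0.6, 0.8, -0.0]
width: 85.0
```

Request:
apply_moves --pt "0 0 0 0 0 0" --pt "0 0 0 0 0 0" --pt "0 0 0 0 0 0" --pt "0 0 0 0 0 0" --pt "0 0 0 0 0 0" --pt "0 0 0 0 0 0" --jaw -1

```text
clock: 10.7
eef_pos: [444.1, -66.0, 56.8]
tool_rot: [-1.571, 0.003, -3.141]
force: [0.2, 1.4, 6.2]
width: 52.8
```

Request:
apply_moves --pt "0 -0.7 0 0 0 0" --pt "0 -0.7 0 0 0 0" --pt "0 -0.7 0 0 0 0" --pt "0 -0.5 -0.5 0 0 0" --pt "0 0 -1 0 0 0" --pt "0 0 -1 0 0 0" --pt "0 0 -1 0 0 0" --pt "0 0 -1 0 0 0" --pt "0 0 -1 0 0 0" --pt "0 0 -1 0 0 0" --pt "0 0 -1 0 0 0" --pt "0 0 -1 0 0 0"

```text
clock: 12.2
eef_pos: [443.1, 275.0, 160.3]
tool_rot: [-1.572, 0.001, 3.141]
force: [-0.8, 0.2, -1.8]
width: 52.7
```

Request:
apply_moves --pt "-0.2 0 -1 0 0 0" --pt "0 0 -0.53 0 0 0" --pt "0 0 0 0 0 0" --pt "0 0.7 0 0 0 0" --pt "0 0.7 0 0 0 0" --pt "0 0.6 0 0 0 0" --pt "0 0.4 0 0 0 0" --pt "0 0.2 0 0 0 0" --pt "0 0 0 0 0 0"

```text
clock: 13.32
eef_pos: [451.3, 334.2, 55.3]
tool_rot: [-1.57, -0.0, 3.141]
force: [-0.3, 0.0, -1.4]
width: 52.9
```

Request:
apply_moves --pt "0 0 0 0 0 0" --pt "0 0 0 0 0 0" --pt "0 0 0 0 0 0" --pt "0 0 0 0 0 0" --pt "0 0 0 0 0 0" --pt "0 -0.7 0 0 0 0" --pt "0 -0.7 0 0 0 0" --pt "0 -0.8 0 0 0 0" --pt "0 -0.8 0 0 0 0" --pt "0 0 0 0 0 0" --jaw 1

```text
clock: 14.58
eef_pos: [452.8, 335.7, 177.7]
tool_rot: [-1.574, 0.004, 3.141]
force: [-0.4, -0.3, -0.2]
width: 85.3
```

Request:
apply_moves --pt "0 0 0.65 0 0 0" --pt "0 0 1 0 0 0" --pt "-0.3 0 1 0 0 0" --pt "-0.3 0 1 0 0 0" --pt "-0.3 0 1 0 0 0" --pt "-0.3 0 1 0 0 0" --pt "-0.3 0 1 0 0 0" --pt "-0.3 0 1 0 0 0" --pt "-0.3 0 1 0 0 0" --pt "-0.3 0 1 0 0 0" --pt "-0.3 0 1 0 0 0" --pt "-0.3 0 1 0 0 0"

```text
clock: 16.08
eef_pos: [570.8, -132.4, 174.1]
tool_rot: [-1.571, -0.002, 3.141]
force: [0.1, 0.4, 0.5]
width: 85.4
```

Request:
apply_moves --pt "-0.15 0 1 0 0 0" --pt "0 0 1 0 0 0" --pt "0 0 0 0 0 0" --pt "0 0 0 0 0 0"

```text
clock: 16.58
eef_pos: [576.6, -210.4, 174.2]
tool_rot: [-1.572, -0.002, 3.141]
force: [-0.3, 0.0, 0.4]
width: 85.4
```

Request:
apply_moves --pt "0 0.75 0 0 0 0" --pt "0 0.75 0 0 0 0" --pt "0 0.75 0 0 0 0" --pt "0 0.75 0 0 0 0" --pt "0 0 0 0 0 0"

```text
clock: 17.2
eef_pos: [575.4, -208.6, 53.0]
tool_rot: [-1.574, -0.005, -3.139]
force: [0.2, -0.2, 0.4]
width: 85.2
```

Request:
apply_moves --pt "0 0 0 0 0 0" --pt "0 0 0 0 0 0" --pt "0 0 0 0 0 0" --pt "0 0 0 0 0 0" --pt "0 0 0 0 0 0" --pt "0 0 0 0 0 0" --jaw -1

```text
clock: 17.95
eef_pos: [578.4, -211.5, 57.1]
tool_rot: [-1.57, 0.003, 3.141]
force: [-0.3, 1.3, 6.1]
width: 51.4
```

Request:
apply_moves --pt "0 -0.7 0 0 0 0" --pt "0 -0.7 0 0 0 0" --pt "0 -0.7 0 0 0 0" --pt "0 -0.5 -0.5 0 0 0" --pt "0 0 -1 0 0 0" --pt "0 0 -1 0 0 0" --pt "0 0 -1 0 0 0" --pt "0 0 -1 0 0 0" --pt "0 0 -1 0 0 0" --pt "0 0 -1 0 0 0" --pt "0 0 -1 0 0 0" --pt "0 0 -1 0 0 0"

```text
clock: 19.45
eef_pos: [577.1, 130.0, 159.7]
tool_rot: [-1.571, 0.0, 3.141]
force: [0.4, -0.2, -0.8]
width: 51.6
```

Request:
apply_moves --pt "0.6 0 -0.5 0 0 0" --pt "0.52 0 -0.63 0 0 0" --pt "0 0 -1 0 0 0" --pt "0 0 -1 0 0 0" --pt "0 0 -1 0 0 0" --pt "0 0 -1 0 0 0" --pt "0 0 0 0 0 0" --pt "0 0.7 0 0 0 0" --pt "0 0.7 0 0 0 0" --pt "0 0.6 0 0 0 0" --pt "0 0.55 0 0 0 0" --pt "0 0 0 0 0 0"

```text
clock: 20.95
eef_pos: [531.8, 332.3, 56.3]
tool_rot: [-1.569, -0.002, 3.14]
force: [-0.1, 0.4, -0.5]
width: 51.5
```

Request:
apply_moves --pt "0 0 0 0 0 0" --pt "0 0 0 0 0 0" --pt "0 0 0 0 0 0" --pt "0 0 0 0 0 0" --pt "0 0 0 0 0 0" --pt "0 -0.7 0 0 0 0" --pt "0 -0.7 0 0 0 0" --pt "0 -0.8 0 0 0 0" --pt "0 -0.8 0 0 0 0" --pt "0 0 0 0 0 0" --jaw 1

```text
clock: 22.2
eef_pos: [534.1, 334.8, 180.1]
tool_rot: [-1.574, 0.005, 3.141]
force: [-0.7, 0.2, 0.5]
width: 85.3
```

Run:
```python
from h import *
im=grab("top","t2");s=read_state();print(s['eef_pos'].round(1) if hasattr(s['eef_pos'],'round') else s['eef_pos'])
H=hue(im);m=((H[...,0]>=11)&(H[...,0]<25)&(H[...,1]>110)).astype(np.uint8)
k,l,st,ce=cv2.connectedComponentsWithStats(m)
for i in range(1,k):
    if 100<st[i,4]<1200:
        g=ray("top",*ce[i],4)
        print("cork",st[i],ray("top",*ce[i],4).round(1),fit("top",(l==i).astype(np.float32),*g[:2],40 if st[i,4]>500 else 31,0,8))
dishes(im)
im2=grab("scene","s2")
cv2.imwrite("pics/c3.png",np.hstack([cv2.resize(im[130:360,60:420],(470,300)),cv2.resize(im2[100:400,100:540],(330,225)).copy() if 0 else cv2.resize(im2[130:400,150:540],(330,300))])[:,:,::-1])
```

```text
[532.9 334.3 178.3]
cork [307 222  29  28 644] [ 579.2 -211.5    4. ] (array([ 579.5, -210.8]), np.float64(0.08))
cork [254 275  29  29 664] [438.1 -62.    4. ] (array([438.9, -61.9]), np.float64(0.08))
cork [311 274  23  23 386] [ 445.  -208.6    4. ] (array([ 445.9, -208.2]), np.float64(0.13))
cork [193 280  23  23 404] [436.3 110.    4. ] (array([436.3, 110. ]), np.float64(0.09))
dish [380. 229.] 260 270 r 24 (array([ 592.4, -366. ]), np.float64(0.23))
dish [266. 238.] 215 229 r 24 (array([574.7, -60. ]), np.float64(0.19))
dish [384. 289.] 517 538 r 33 (array([ 434.6, -369.2]), np.float64(0.14))
```

View pics/c3.png

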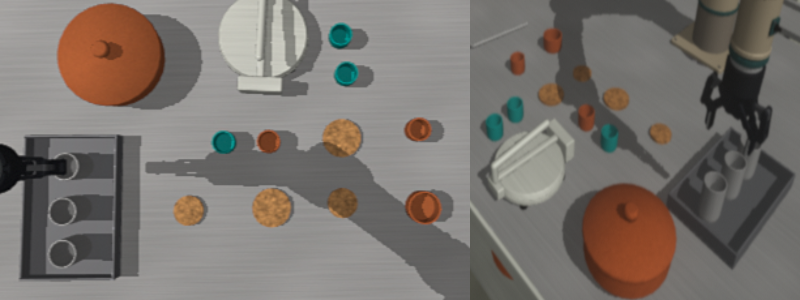

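All three tumblers now stand in the tray and all four coasters are clear. Next is the small dish at (575,-60), with the jaw part open so it clears the turquoise neighbour.

Request:
apply_moves --pt "-0.15 0 0.86 0 0 0" --pt "-0.1 0 1 0 0 0" --pt "-0.1 0 1 0 0 0" --pt "-0.1 0 1 0 0 0" --pt "-0.1 0 1 0 0 0" --pt "-0.1 0 1 0 0 0" --pt "-0.1 0 1 0 0 0" --pt "-0.1 0 1 0 0 0" --pt "-0.1 0 1 0 0 0" --pt "-0.1 0 1 0 0 0" --pt "0 1 0 0 0 0" --pt "0 0.5 0 0 0 0" --jaw 0.6

```text
clock: 23.8
eef_pos: [572.3, -61.0, 114.3]
tool_rot: [-1.571, -0.005, 3.14]
force: [-0.7, 0.8, -0.0]
width: 68.6
```

Request:
apply_moves --pt "0 0 0 0 0 0" --pt "0 0 0 0 0 0"

```text
clock: 24.05
eef_pos: [574.5, -60.5, 117.3]
tool_rot: [-1.571, -0.0, 3.142]
force: [1.6, 0.1, -0.3]
width: 68.0
```

Run:
```python
from h import *
print(read_state()['eef_pos'],read_state()['width'])
im2=grab("scene","s3")
cv2.imwrite("pics/c4.png",cv2.resize(im2[130:280,200:400],(800,600),interpolation=2)[:,:,::-1])
```

```text
[574.47132012 -60.47610016 117.32393574] 67.9805583159468
```

View pics/c4.png

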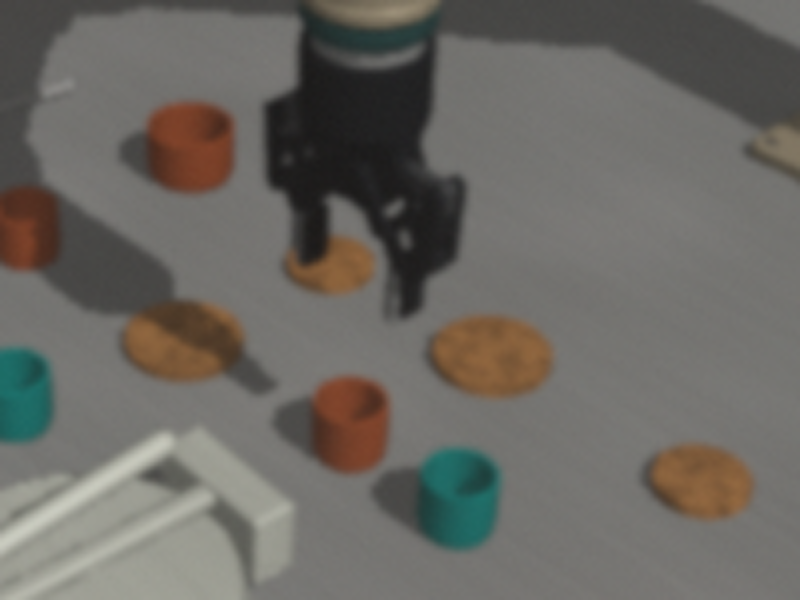

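The part-open gripper hovers above the dish at crop (350,425), and the turquoise dish at (458,495) has clearance. Descending and gripping.

Request:
apply_moves --pt "0 0.8 0 0 0 0" --pt "0 0.8 0 0 0 0" --pt "0 0.6 0 0 0 0" --pt "0 0.4 0 0 0 0" --pt "0 0 0 0 0 0" --pt "0 0 0 0 0 0"

```text
clock: 24.85
eef_pos: [575.3, -60.6, 14.3]
tool_rot: [-1.571, 0.002, 3.141]
force: [0.6, -0.5, -0.2]
width: 68.6
```

Request:
apply_moves --pt "0 0 0 0 0 0" --pt "0 0 0 0 0 0" --pt "0 0 0 0 0 0" --pt "0 0 0 0 0 0" --pt "0 0 0 0 0 0" --jaw -1

```text
clock: 25.48
eef_pos: [575.2, -60.5, 14.7]
tool_rot: [-1.571, 0.002, 3.141]
force: [-0.5, 1.4, 6.1]
width: 45.8
```

Request:
apply_moves --pt "0 -0.5 0 0 0 0" --pt "0 -0.8 0 0 0 0" --pt "0 -0.8 0 0 0 0" --pt "0 0 0 0 0 0" --pt "0 0 0 0 0 0"

```text
clock: 26.1
eef_pos: [574.1, -60.4, 97.6]
tool_rot: [-1.571, 0.0, 3.141]
force: [-0.9, -0.5, -0.9]
width: 45.0
```

Request:
apply_moves --pt "0.575 0 -0.71 0 0 0" --pt "0.575 0 -0.71 0 0 0" --pt "0.575 0 -0.71 0 0 0" --pt "0.575 0 -0.71 0 0 0" --pt "0.575 0 -0.71 0 0 0" --pt "0.575 0 -0.71 0 0 0" --pt "0 0 0 0 0 0" --pt "0 0 0 0 0 0" --pt "0 0 0 0 0 0"

```text
clock: 27.22
eef_pos: [437.1, 109.0, 97.1]
tool_rot: [-1.57, 0.0, 3.14]
force: [0.2, -0.1, -1.5]
width: 45.5
```

Run:
```python
from h import *
print(read_state()['eef_pos'],read_state()['width'])
im=grab("top","t4");im2=grab("scene","s4");dishes(im)
cv2.imwrite("pics/c5.png",np.hstack([cv2.resize(im[240:340,130:260],(390,300),interpolation=2),cv2.resize(im2[150:300,320:500],(390,300),interpolation=2)])[:,:,::-1])
```

```text
[437.06746114 108.96989717  97.12827857] 45.47925943569367
dish [380. 229.] 264 270 r 24 (array([ 592.5, -364.7]), np.float64(0.23))
dish [384. 288.] 500 529 r 33 (array([ 434.6, -369.2]), np.float64(0.16))
```

View pics/c5.png

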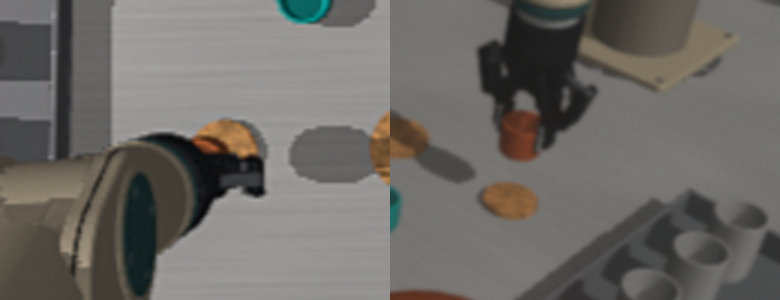

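The dish is held upright just above the small coaster. Lowering by 74 mm and releasing.

Request:
apply_moves --pt "0 0.7 0 0 0 0" --pt "0 0.6 0 0 0 0" --pt "0 0.35 0 0 0 0" --pt "0 0.18 0 0 0 0" --pt "0 0 0 0 0 0" --pt "0 0 0 0 0 0"

```text
clock: 28.08
eef_pos: [436.8, 109.8, 24.4]
tool_rot: [-1.571, 0.0, 3.141]
force: [0.0, 0.2, -1.4]
width: 45.6
```

Request:
apply_moves --pt "0 0 0 0 0 0" --pt "0 0 0 0 0 0" --pt "0 0 0 0 0 0" --pt "0 0 0 0 0 0" --pt "0 -0.5 0 0 0 0" --pt "0 -0.9 0 0 0 0" --pt "0 -0.9 0 0 0 0" --pt "0 -0.9 0.5 0 0 0" --pt "0 0 1 0 0 0" --pt "0 0 1 0 0 0" --pt "0 0 1 0 0 0" --pt "0 0 1 0 0 0" --jaw 0.6

```text
clock: 29.58
eef_pos: [436.3, -71.1, 152.3]
tool_rot: [-1.571, 0.0, -3.141]
force: [0.2, 0.3, -0.1]
width: 68.3
```

Request:
apply_moves --pt "0 0 1 0 0 0" --pt "0 0 1 0 0 0" --pt "0 0 1 0 0 0" --pt "0 0 1 0 0 0" --pt "0 0 0 0 0 0" --pt "0 0 0 0 0 0" --jaw 1

```text
clock: 30.32
eef_pos: [436.1, -229.3, 152.0]
tool_rot: [-1.572, -0.001, 3.141]
force: [0.1, -0.1, 0.2]
width: 85.3
```

Run:
```python
from h import *
print(read_state()['eef_pos'],read_state()['width'])
im=grab("top","t5");im2=grab("scene","s5");dishes(im)
cv2.imwrite("pics/c6.png",np.hstack([cv2.resize(im[200:340,130:420],(500,241),interpolation=2),cv2.resize(im2[170:300,320:450],(241,241),interpolation=2)])[:,:,::-1])
```

```text
[ 436.05581741 -229.25359863  151.95515558] 85.27729556708177
dish [380. 229.] 260 270 r 24 (array([ 591.2, -365.3]), np.float64(0.22))
dish [389. 286.] 222 259 r 24 (array([ 440.7, -379.1]), np.float64(0.51))
dish [202. 292.] 255 274 r 24 (array([435. , 111.1]), np.float64(0.2))
```

View pics/c6.png

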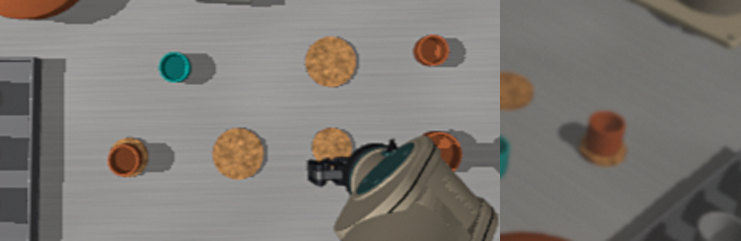

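The small dish is upright and central on its coaster: measured (435.8,109.4) against (436.3,110). Next is the second small dish at (592,-365).

Request:
apply_moves --pt "-0.78 0 0.68 0 0 0" --pt "-0.78 0 0.68 0 0 0" --pt "-0.78 0 0.68 0 0 0" --pt "-0.78 0 0.68 0 0 0" --pt "-0.78 0 0.68 0 0 0" --pt "0 0.9 0 0 0 0" --pt "0 0 0 0 0 0" --pt "0 0 0 0 0 0" --jaw 0.7

```text
clock: 31.42
eef_pos: [592.7, -365.2, 116.9]
tool_rot: [-1.571, 0.0, -3.141]
force: [0.1, -1.0, 0.3]
width: 72.6
```

Run:
```python
from h import *
print(read_state()['eef_pos'],read_state()['width'])
dishes()
```

```text
[ 592.68515507 -365.16834243  116.87866505] 72.61266314899082
dish [202. 292.] 261 276 r 24 (array([435.6, 110.4]), np.float64(0.19))
```

Request:
apply_moves --pt "0 0.8 0 0 0 0" --pt "0 0.8 0 0 0 0" --pt "0 0.6 0 0 0 0" --pt "0 0.37 0 0 0 0" --pt "0 0 0 0 0 0" --pt "0 0 0 0 0 0"

```text
clock: 32.22
eef_pos: [593.1, -366.8, 14.5]
tool_rot: [-1.57, 0.001, 3.141]
force: [-0.4, -0.1, 0.4]
width: 72.7
```

Request:
apply_moves --pt "0 0 0 0 0 0" --pt "0 0 0 0 0 0" --pt "0 0 0 0 0 0" --pt "0 0 0 0 0 0" --pt "0 0 0 0 0 0" --jaw -1

```text
clock: 32.85
eef_pos: [593.2, -366.7, 14.9]
tool_rot: [-1.57, 0.002, 3.141]
force: [-0.9, 0.6, 5.6]
width: 46.4
```

Request:
apply_moves --pt "0 -0.5 0 0 0 0" --pt "0 -0.8 0 0 0 0" --pt "0 -0.8 0 0 0 0" --pt "0 0 0 0 0 0"

```text
clock: 33.35
eef_pos: [594.2, -367.8, 101.4]
tool_rot: [-1.567, 0.005, 3.141]
force: [0.2, 0.1, -1.1]
width: 46.2
```

Request:
apply_moves --pt "0.61 0 -0.66 0 0 0" --pt "0.61 0 -0.66 0 0 0" --pt "0.61 0 -0.66 0 0 0" --pt "0.61 0 -0.66 0 0 0" --pt "0.61 0 -0.66 0 0 0" --pt "0.61 0 -0.66 0 0 0" --pt "0 0 0 0 0 0" --pt "0 0 0 0 0 0" --pt "0 0 0 0 0 0"

```text
clock: 34.48
eef_pos: [446.8, -208.6, 97.3]
tool_rot: [-1.57, 0.001, 3.141]
force: [0.1, -0.2, -1.1]
width: 45.9
```

Request:
apply_moves --pt "0 0.7 0 0 0 0" --pt "0 0.6 0 0 0 0" --pt "0 0.35 0 0 0 0" --pt "0 0.18 0 0 0 0" --pt "0 0 0 0 0 0" --pt "0 0 0 0 0 0"

```text
clock: 35.22
eef_pos: [446.5, -208.0, 24.7]
tool_rot: [-1.57, 0.001, 3.141]
force: [-0.5, -0.7, 0.2]
width: 46.3
```

Request:
apply_moves --pt "0 0 0 0 0 0" --pt "0 0 0 0 0 0" --pt "0 0 0 0 0 0" --pt "0 0 0 0 0 0" --pt "0 -0.5 0 0 0 0" --pt "0 -0.9 0 0 0 0" --pt "0 -0.9 0 0 0 0" --pt "0 -0.8 -0.5 0 0 0" --pt "0 0 -1 0 0 0" --pt "0 0 -1 0 0 0" --pt "0 0 -1 0 0 0" --pt "0 0 -1 0 0 0" --jaw 0.6

```text
clock: 36.72
eef_pos: [445.9, -26.3, 148.3]
tool_rot: [-1.571, 0.0, 3.141]
force: [0.5, -0.3, 0.2]
width: 68.2
```

Run:
```python
from h import *
print(read_state()['eef_pos'],read_state()['width'])
im=grab("top","t6");im2=grab("scene","s6");dishes(im)
cv2.imwrite("pics/c7.png",np.hstack([cv2.resize(im[200:340,130:420],(500,241),interpolation=2),cv2.resize(im2[130:280,200:350],(241,241),interpolation=2)])[:,:,::-1])
```

```text
[445.94812432 -26.34354595 148.2733208 ] 68.24164223649676
dish [384. 288.] 492 521 r 33 (array([ 435.3, -368. ]), np.float64(0.17))
dish [323. 286.] 244 253 r 24 (array([ 445.1, -209.2]), np.float64(0.21))
dish [200. 291.] 183 198 r 24 (array([435.7, 113.8]), np.float64(0.67))
```

View pics/c7.png

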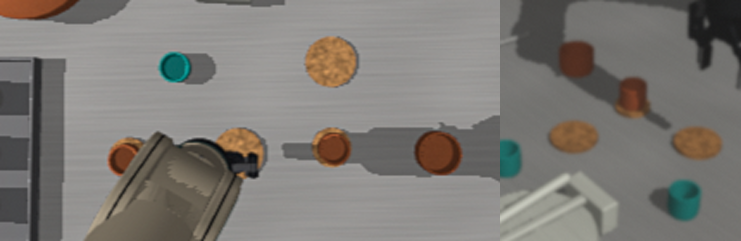

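The second small dish is central on its coaster. Last is the wide dish at (435,-369), with the jaw fully open.

Request:
apply_moves --pt "0.28 0 0.56 0 0 0" --pt "0 0 1 0 0 0" --pt "0 0 1 0 0 0" --pt "0 0 1 0 0 0" --pt "0 0 1 0 0 0" --pt "0 0 1 0 0 0" --pt "0 0 1 0 0 0" --pt "0 0 1 0 0 0" --pt "0 0 1 0 0 0" --pt "0 0.9 0 0 0 0" --pt "0 0 0 0 0 0" --pt "0 0 0 0 0 0" --jaw 1

```text
clock: 38.33
eef_pos: [434.7, -370.1, 112.7]
tool_rot: [-1.571, -0.0, 3.141]
force: [0.4, -0.1, 0.9]
width: 85.3
```

Run:
```python
from h import *
print(read_state()['eef_pos'],read_state()['width'])
im2=grab("scene","s7")
cv2.imwrite("pics/c8.png",cv2.resize(im2[90:240,170:370],(600,450),interpolation=2)[:,:,::-1])
```

```text
[ 434.7494698  -370.0825943   112.74599247] 85.34697879210368
```

View pics/c8.png

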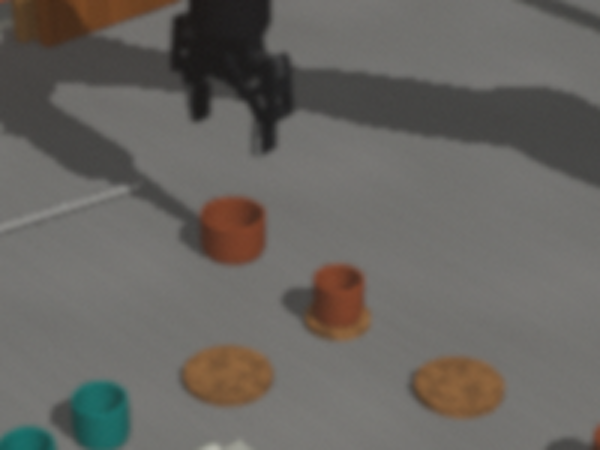

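The gripper is above the wide dish, which hasn't moved. Descending.

Request:
apply_moves --pt "0 0.8 0 0 0 0" --pt "0 0.7 0 0 0 0" --pt "0 0.5 0 0 0 0" --pt "0 0.45 0 0 0 0" --pt "0 0 0 0 0 0" --pt "0 0 0 0 0 0"

```text
clock: 39.12
eef_pos: [435.3, -370.5, 15.0]
tool_rot: [-1.57, 0.001, 3.142]
force: [-0.1, -0.3, 0.4]
width: 85.3
```

Request:
apply_moves --pt "0 0 0 0 0 0" --pt "0 0 0 0 0 0" --pt "0 0 0 0 0 0" --pt "0 0 0 0 0 0" --pt "0 0 0 0 0 0" --jaw -1

```text
clock: 39.75
eef_pos: [435.3, -370.2, 15.8]
tool_rot: [-1.57, 0.002, 3.141]
force: [-1.6, 2.4, 10.1]
width: 64.0
```

Request:
apply_moves --pt "0 -0.5 0 0 0 0" --pt "0 -0.8 0 0 0 0" --pt "0 -0.8 0 0 0 0" --pt "0 0 0 0 0 0" --pt "0 0 0 0 0 0"

```text
clock: 40.38
eef_pos: [434.7, -369.5, 97.9]
tool_rot: [-1.571, -0.0, -3.141]
force: [-0.7, -0.4, -1.0]
width: 64.1
```

Request:
apply_moves --pt "-0.6 0 -0.66 0 0 0" --pt "-0.6 0 -0.66 0 0 0" --pt "-0.6 0 -0.66 0 0 0" --pt "-0.6 0 -0.66 0 0 0" --pt "-0.6 0 -0.66 0 0 0" --pt "-0.62 0 -0.67 0 0 0" --pt "0 0 0 0 0 0" --pt "0 0 0 0 0 0" --pt "0 0 0 0 0 0"

```text
clock: 41.5
eef_pos: [578.3, -212.6, 97.7]
tool_rot: [-1.57, -0.001, 3.139]
force: [0.2, 0.0, -1.1]
width: 63.8
```

Run:
```python
from h import *
print(read_state()['eef_pos'],read_state()['width'])
im2=grab("scene","s8");im=grab("top","t8");dishes(im)
```

```text
[ 578.33887973 -212.60348986   97.74144138] 63.841934063793836
dish [202. 292.] 257 274 r 24 (array([435.7, 110.4]), np.float64(0.2))
```

Nudging by about 1 mm, then lowering to TCP z of about 24 and releasing.

Request:
apply_moves --pt "-0.02 0.7 -0.03 0 0 0" --pt "0 0.6 0 0 0 0" --pt "0 0.35 0 0 0 0" --pt "0 0.18 0 0 0 0" --pt "0 0 0 0 0 0" --pt "0 0 0 0 0 0"

```text
clock: 42.35
eef_pos: [580.9, -210.5, 25.7]
tool_rot: [-1.57, 0.001, 3.141]
force: [0.1, -1.0, -1.0]
width: 64.0
```

Request:
apply_moves --pt "0 0 0 0 0 0" --pt "0 0 0 0 0 0" --pt "0 0 0 0 0 0" --pt "0 0 0 0 0 0" --pt "0 -0.5 0 0 0 0" --pt "0 -0.9 0 0 0 0" --pt "0 -0.9 0 0 0 0" --pt "0 -0.9 0 0 0 0" --pt "0 -0.9 0 0 0 0" --pt "0 0 1 0 0 0" --pt "0 0 1 0 0 0" --pt "0 0 1 0 0 0" --jaw 1

```text
clock: 43.85
eef_pos: [580.5, -331.3, 190.8]
tool_rot: [-1.57, 0.001, -3.142]
force: [0.1, -0.6, 0.2]
width: 85.2
```

Request:
apply_moves --pt "0 0 1 0 0 0" --pt "0 0 1 0 0 0" --pt "0 0 1 0 0 0" --pt "0 0 1 0 0 0" --pt "0 0 1 0 0 0" --pt "0 0 1 0 0 0" --pt "0 0 0 0 0 0" --pt "0 0 0 0 0 0"

```text
clock: 44.85
eef_pos: [580.4, -569.6, 189.8]
tool_rot: [-1.571, 0.0, 3.141]
force: [0.6, -0.1, -0.4]
width: 85.3
```

Run:
```python
from h import *
print(read_state()['eef_pos'],read_state()['width'])
im=grab("top","t9");im2=grab("scene","s9");dishes(im)
cv2.imwrite("pics/c9.png",np.vstack([cv2.resize(im[130:350,60:470],(600,322),interpolation=2),cv2.resize(im2[120:310,150:540],(600,270),interpolation=2)])[:,:,::-1])
```

```text
[ 580.44533538 -569.5656984   189.75741162] 85.28394876678676
dish [323. 234.] 465 484 r 33 (array([ 581.3, -212.4]), np.float64(0.09))
dish [323. 286.] 253 263 r 24 (array([ 444.7, -209.9]), np.float64(0.16))
dish [202. 292.] 252 273 r 24 (array([435.2, 111. ]), np.float64(0.21))
```

View pics/c9.png

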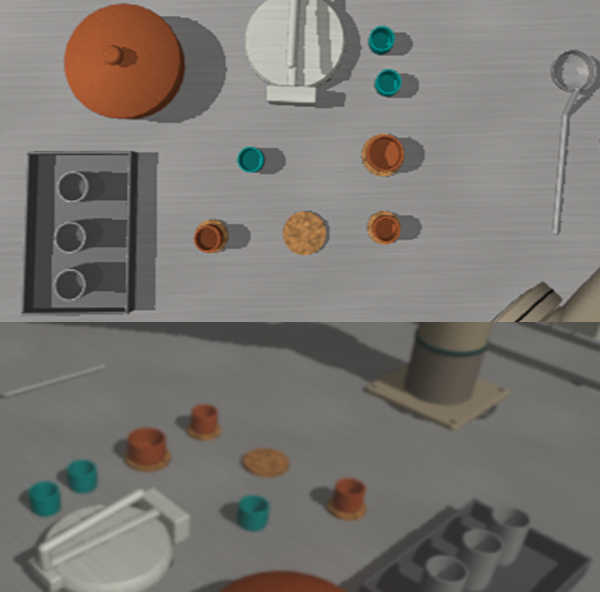

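Everything is in place. I'll wait a few seconds in case something gets knocked, measure again, then hand in.

Request:
apply_moves --pt "0 0 0 0 0 0" --pt "0 0 0 0 0 0" --pt "0 0 0 0 0 0" --pt "0 0 0 0 0 0" --pt "0 0 0 0 0 0" --pt "0 0 0 0 0 0" --pt "0 0 0 0 0 0" --pt "0 0 0 0 0 0" --pt "0 0 0 0 0 0" --pt "0 0 0 0 0 0" --pt "0 0 0 0 0 0" --pt "0 0 0 0 0 0"

```text
clock: 46.45
eef_pos: [580.4, -570.1, 189.0]
tool_rot: [-1.571, -0.0, 3.141]
force: [-0.5, 0.1, -0.4]
width: 85.6
```

Request:
apply_moves --pt "0 0 0 0 0 0" --pt "0 0 0 0 0 0" --pt "0 0 0 0 0 0" --pt "0 0 0 0 0 0" --pt "0 0 0 0 0 0" --pt "0 0 0 0 0 0" --pt "0 0 0 0 0 0" --pt "0 0 0 0 0 0" --pt "0 0 0 0 0 0" --pt "0 0 0 0 0 0" --pt "0 0 0 0 0 0" --pt "0 0 0 0 0 0"

```text
clock: 47.95
eef_pos: [580.3, -570.1, 189.0]
tool_rot: [-1.571, -0.0, 3.141]
force: [0.2, -0.1, 0.6]
width: 85.4
```

Run:
```python
from h import *
im=grab("top","t10");dishes(im)
a=cv2.imread("pics/t9.png")[:,:,::-1].astype(int);print("changed px",(np.abs(a-im).max(2)>40)[120:350,60:480].sum())
```

```text
dish [323. 234.] 467 488 r 33 (array([ 581.5, -212.4]), np.float64(0.09))
dish [323. 286.] 251 260 r 24 (array([ 444.7, -209.2]), np.float64(0.18))
dish [202. 292.] 262 275 r 24 (array([436.3, 110.4]), np.float64(0.2))
changed px 0
```

```bash
python3 -c "
from cell import *
print(finish_job())"
```

```text
the job is handed in; nothing more can be done
None
```

The shelf is ready and the job is handed in, at about 48 s of the 210 s allowed. `finish_job` gave no verdict.

- **Tumblers:** all three were cleared first and stand upright in the grey tray.
- **Dishes:** three were there, one wide and two small. Each stands upright on a coaster of its own kind, and one wide coaster stays empty because the second wide dish was absent.
- **Left alone:** the arm never went near the ladle, the warmer, the press or the turquoise look-alikes.

**Last checks:** allowing for coaster height, the measured dish centres are within about 2 mm of their coaster centres. The margin before an edge hangs over is 7 mm. Nothing changed in the last 3 s of pictures, and I saw no dish get knocked during the run.

**Less certain:** the small-dish outlines fitted the pictures only roughly (about 0.2 mismatch), but repeat readings agreed to 1–2 mm. The gripper read 2–3 mm narrower than the stated diameters on every grasp except one tumbler, which was about 1 mm under. Every grasp held.

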